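# Find the hidden battery-door catch on the phono preamp

### The arm

A 6-joint arm with a two-finger parallel gripper is mounted at the origin on the work surface. World frame = base frame: x ahead of the robot, y to its left, z up, the work surface at z = 0. Lengths are in m, angles in rad, forces in N, time in s.
With the tool pointing down it reaches from about 0.25 to 0.725 m from the base axis. Payload 4 kg.
Tool frame: the origin (TCP) lies midway between the tips of the shut fingers; the grasp point (between the pads) lies 19 mm behind it; y points along the fingers, z is the direction in which the jaws open and shut, and the axes are right-handed (so a half turn about y gives the same grasp; the last joint's range is limited). The gripper opens to 85 mm and grips with 20 to 120 N. Pads are 22 mm wide; open, the fingers measure 114 mm over their backs; the gripper's body (76 mm by 85 mm) begins 54 mm behind the grasp point. The pads swing forward as they close: fully open they stand 13 mm farther back than shut.
Start: joints at [1.156, 0.241, 0.005, 1.335, 0, 1.571], TCP at [0.202, 0.458, 0.231] pointing down, gripper open.
Joint ranges: [-2.72, 2.72], [-1.05, 1.87], [-1.09, 1.28], [-1.99, 2.15], [-1.42, 1.44], [-3.14, 3.14]. Speed limits (rad/s): [2.79, 2.79, 3.14, 3.14, 3.14, 3.14].

### API

Orientations are given as a unit quaternion [x, y, z, w].
In Python, from workcell import bot gives the robot as it stands. The module is installed in compiled form; this text tells all that it offers.
- The arm moves only by the shell command python3 -m handwheel 'ROWS' [OPENING]. ROWS is JSON, a list of rows, each a list of 6 numbers: the shift along the tool's x, y, z in units of 25 mm (1.0 is 25 mm), then the turn, a rotation vector about the tool's x, y, z in units of 10 degrees (1.0 is 10 degrees). A call has exactly 5 rows; each row is the pose to reach, as a shift and turn from the pose commanded when the call began, along the tool's axes at that moment; what a row does not reach only later rows make up. A row lasts 1/8 s, in which the tool goes at most 62.5 mm and 10.7 degrees, less where a joint would pass 70% of its speed; a pose out of reach is approached as far as the arm can. A call with a gripper value outside its range is refused whole. OPENING is the gripper command: -1 is shut, 1 is fully open, values between are in proportion, set as the call begins (- or left out, the last holds). The fingers move at their own pace and stop on an object; the grip force is fixed at half the most. Time passes only in rows, so rows that repeat a pose let the fingers close, or fill a call up. It gives the time, the measured TCP pose, the force and the opening at its end, in the units of the state.
- bot.get_obs(): the state, without advancing time (a new reading comes with each control period).
- bot.camera(name): name is "side" or "top" or "wrist"; returns a dict with "color" (400x640x3 uint8, red, green, blue), "fx", "fy", "cx", "cy" (pixels), "dist_coeffs" ([k1, k2, p1, p2, k3] as OpenCV has them; the pictures are not rectified), "rvec" (rotation vector, rad) and "tvec" (3), from world to camera coordinates, as OpenCV has them. Camera axes: x right, y down, z forward; pixel columns grow to the right and rows downward; lengths in m; the calibration is good to about 2 mm. A picture is of the moment at which its call begins. There is no depth.
- bot.job_done(): hands the job in, once; it reports no verdict.
The state is a dict: "clock": time; "joint_pos": joint angles; "joint_vel": joint speeds; "tau": joint torques, N m; "eef_pos": TCP position; "tool_rot": TCP orientation; "ft_force": force on the tool from outside, world axes, zero at the start; "ft_torque": the same for the moment, N m; "grip_width": finger opening in m.
Only numpy, scipy, OpenCV 4.12 (cv2) and the standard library are available. Lean on these libraries where they do the work, as an engineer would, in place of code of your own. Each camera call takes 0.05 s, during which the arm holds its last target.

### The job

Feel gently along the black groove in the top of the grey phono preamp with the closed fingertips until you find the hidden flush catch that gives way, press it fully home so that the battery door behind it pops ajar, then take the hand away. Never touch the battery door, and leave the cup, coaster, yellow adapter, record stand and the turntable's speed lever as they are.

Things in the scene. Friction and masses are not known exactly. Their poses are not given: they have to be found in the camera images.
- preamp: Grey metal case of a battery phono preamp, fixed; 160 mm along its x, 330 mm along its y, flat top panel 50 mm above its origin. Origin: centre of its underside; x points from the knob face to the sockets, z up. A black-floored groove runs along y in the top panel; the battery door lies behind it, from x = 0 to 75 mm.
- groove (a point): Middle of the black groove floor, 48 mm above the preamp's origin and at its x = -40 mm, y = 0; axes as the preamp's. The groove is 132 mm long (y from -66 to +66 mm), 46 mm wide and 2 mm deep below the panel. Its floor is rigid except for the hidden catch, black like the floor, whose middle lies anywhere from y = -45 to +45 mm: different every time, to be found by touch.
- catch (a joint): Hidden push catch in the groove floor, in m: 0 out (start), 0.006 fully home. Its flat cap spans the groove; the opening is 46 mm across the groove and 40 mm along it, and a fingertip must fit inside it. Cap top 1.5 mm below the floor at the start; gives straight down 6 mm under 5 to 6 N anywhere on it and stays down (friction, no spring).
- battery_door: Black battery door, 75 x 200 x 4 mm, on the preamp's top. Origin on its hinge at the far edge (preamp x = 75 mm, 50 mm up); the door runs from there along its -x, z normal to it. The catch drives it: its near edge, 17 mm behind the groove, rises as the catch goes down, 0.27 rad (20 mm) at fully home. Not to be touched.
- coaster: Round bamboo coaster, 94 mm across, 8 mm thick, loose, beside the preamp's -y end. Origin: centre of underside.
- cup: Stainless steel drinking cup, 72 mm across the rim, 90 mm tall, loose, standing on the coaster. Origin: centre of underside.
- adapter: Yellow plastic 45 adapter, a disc 38 mm across with a 9 mm hole, 8 mm thick, loose, lying in front of the preamp. Origin: centre of underside.
- record_stand: Black plastic record stand, empty, 110 x 150 mm, about 105 mm tall, loose, left of the preamp. Origin: centre of underside.
- speed_lever (a joint): Chrome speed lever on the turntable at the left, a toggle about 45 mm long beside the clear dust cover; value in rad, 0 at the start, stays where it is left. To be left alone.
Things that resemble listed ones, but are neither listed nor needed, are in the scene too. There is more than one size of the cup; the one meant has the size given above.

How it is judged:
By the outcome, as a careful person would: the job done as asked, in the order asked, and still so for the second after the job is handed in, with the robot touching nothing.
It also fails if it takes over 51 s, if anything falls off the work surface, if the arm or the gripper's body presses on something with over 40 N, if the wrist force passes 120 N, or if a joint passes its speed limit or range.

## Working session

There is one attempt and no reset: what is moved stays moved. The work goes in short steps, Python scripts to look and compute and a shell command to move; the robot and the scene stay as the last step left them, time stands still between calls to the robot, and variables do not carry over. Pictures are saved under pics/ and viewed, and the job is handed in when it is done.

```bash
mkdir -p pics
cat > h.py <<'E'
import numpy as np, cv2
from workcell import bot
def snap(n,f):
    c=bot.camera(n); cv2.imwrite('pics/'+f,c['color'][:,:,::-1]); np.save('pics/'+f+'.npy',c,allow_pickle=True); return c
def cal(c):
    K=np.array([[c['fx'],0,c['cx']],[0,c['fy'],c['cy']],[0,0,1.]]);return K,np.array(c['dist_coeffs'],float),np.array(c['rvec'],float),np.array(c['tvec'],float)
def load(f): return np.load('pics/'+f+'.npy',allow_pickle=True).item()
def ray(c,uv,z):
    K,d,r,t=cal(c); p=cv2.undistortPoints(np.array([[uv]],float),K,d)[0,0]
    R=cv2.Rodrigues(r)[0]; o=-R.T@t.ravel(); v=R.T@np.array([p[0],p[1],1]); return o+v*(z-o[2])/v[2]
def proj(c,P):
    K,d,r,t=cal(c); return cv2.projectPoints(np.array(P,float).reshape(-1,3),r,t,K,d)[0].reshape(-1,2)
E
python3 - <<'E'
from h import *
for n in ['top','side','wrist']: snap(n,n+'0.png')
o=bot.get_obs()
for k in o: print(k,np.round(o[k],3))
E
```

```text
clock 0.15
joint_pos [1.156 0.241 0.004 1.335 0.    1.571]
joint_vel [ 0.002 -0.004  0.004 -0.002 -0.001 -0.002]
tau [-1.0000e-03 -3.7264e+01  2.5264e+01  1.2000e-02 -0.0000e+00  0.0000e+00]
eef_pos [0.201 0.457 0.231]
tool_rot [ 0.693 -0.146  0.145 -0.691]
ft_force [0.947 0.399 0.171]
ft_torque [ 0.064 -0.007 -0.009]
grip_width 0.086
```

View pics/top0.png

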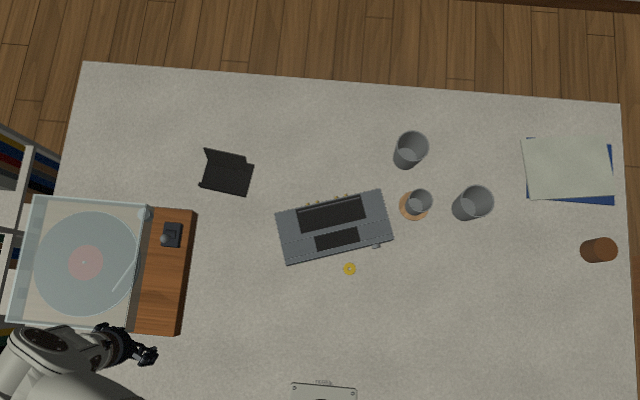

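View pics/side0.png

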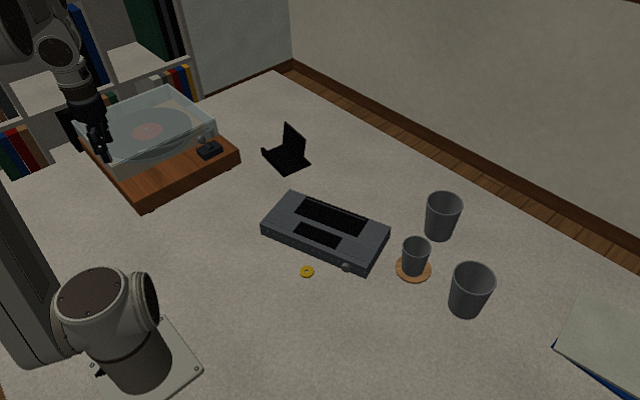

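View pics/wrist0.png

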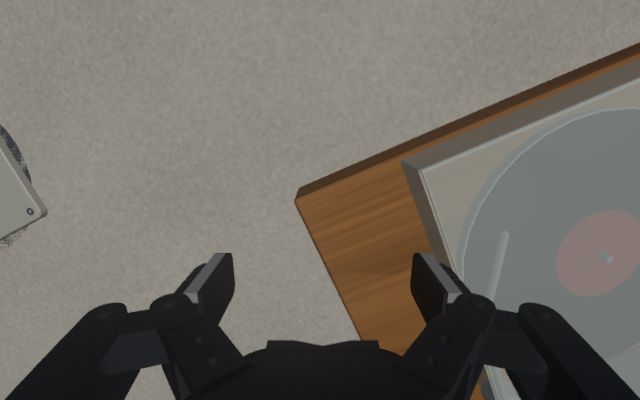

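The top view shows the preamp with corners near (275,213), (382,188), (393,238) and (287,265). The groove is around (337,239) and the door around (332,214). I'll measure these more precisely next.

Run:
```python
from h import *
c=load('top0.png'); a=c['color'][180:285,260:410,::-1]; cv2.imwrite('pics/z1.png',cv2.resize(a,None,fx=5,fy=5,interpolation=cv2.INTER_CUBIC))
c=load('side0.png'); a=c['color'][180:285,250:400,::-1]; cv2.imwrite('pics/z2.png',cv2.resize(a,None,fx=5,fy=5,interpolation=cv2.INTER_CUBIC))
```

```text
(no output)
```

View pics/z1.png

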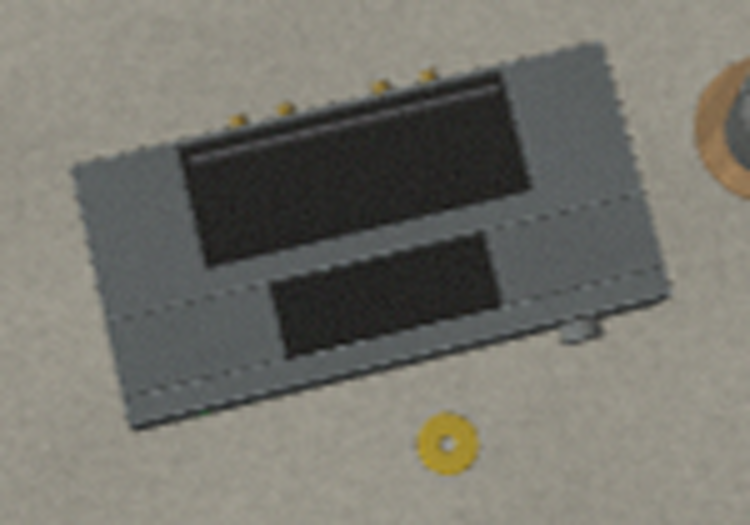

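View pics/z2.png

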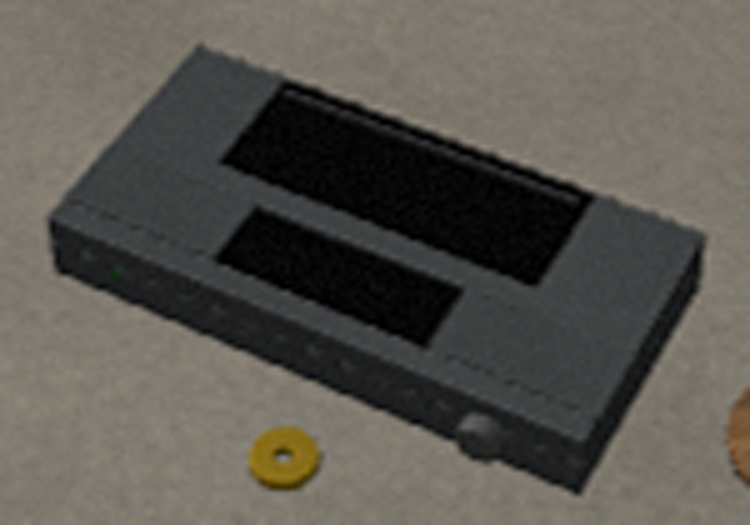

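Run:
```python
from h import *
from scipy.optimize import least_squares
M=[(80,165,50),(80,-165,50),(-80,-165,50),(-80,165,50),(-17,66,50),(-17,-66,50),(-63,-66,50),(-63,66,50),(0,100,52),(0,-100,52)]
T=[(75,168),(603,42),(667,293),(131,422),(272,285),(485,233),(500,305),(288,358),(207,267),(530,187)]
S=[(200,45),(703,235),(585,440),(52,218),(260,207),(462,290),(428,345),(218,258),(222,160),(540,285),(580,492),(57,270)]
MS=M+[(-80,-165,0),(-80,165,0)]
un=lambda p,o:(np.array(p)+.5)/5-.5+np.array(o)
T=un(T,(260,180));S=un(S,(250,180))
ct,cs=load('top0.png'),load('side0.png')
def W(p,m):
    m=np.array(m)/1000; C,s=np.cos(p[3]),np.sin(p[3])
    return np.c_[p[0]+C*m[:,0]-s*m[:,1],p[1]+s*m[:,0]+C*m[:,1],p[2]+m[:,2]]
ft=lambda p:(proj(ct,W(p,M))-T).ravel(); fs=lambda p:(proj(cs,W(p,MS))-S).ravel()
x0=[.45,0,0,.2]
for n,f in [('both',lambda p:np.r_[ft(p),fs(p)]),('top',ft),('side',fs)]:
    r=least_squares(f,x0,loss='soft_l1') if n!='top' else least_squares(lambda q:ft([q[0],q[1],0,q[2]]),[.45,0,.2])
    print(n,r.x.round(4),np.sqrt(np.mean(r.fun**2)))
    if n=='both': p=r.x; print(ft(p).reshape(-1,2).round(1).tolist(),fs(p).reshape(-1,2).round(1).tolist())
print('groove',W(p,[(-40,0,48),(-40,45,48),(-40,-45,48),(-40,66,48)]).round(4))
o=bot.get_obs()
from scipy.spatial.transform import Rotation as R
print(R.from_quat(o['tool_rot']).as_matrix().round(3))
for uv,z in [((196,208),.1),((182,336),.1)]: print(ray(ct,uv,z))
```

```text
both [ 0.5517  0.0104 -0.0007  0.3247] 0.7644822818519412
[[-1.5, -0.3], [-0.7, -0.1], [0.7, 0.7], [-1.0, 1.2], [-1.3, -0.1], [-0.7, -0.0], [0.2, 0.5], [-0.8, 0.4], [-0.8, 0.6], [-0.0, 1.0]] [[0.5, -0.6], [1.8, -0.5], [0.7, 0.4], [-0.4, -0.5], [0.0, -0.8], [1.7, -0.5], [0.5, 0.3], [-0.3, -0.0], [0.4, 0.1], [0.3, 0.2], [0.8, 1.6], [0.8, 0.9]]
top [0.553  0.0088 0.3245] 0.580245433882848
side [ 0.5571  0.019  -0.012   0.3285] 0.5028514875096324
groove [[ 0.5138 -0.0023  0.0473]
 [ 0.4995  0.0403  0.0473]
 [ 0.5282 -0.045   0.0473]
 [ 0.4928  0.0602  0.0473]]
[[ 0.915 -0.001  0.403]
 [-0.403 -0.002  0.915]
 [-0.    -1.    -0.002]]
[0.56056535 0.40917235 0.1       ]
[0.20543859 0.3955559  0.1       ]
```

The preamp fit puts its origin at (0.552, 0.010), yaw 18.6°, with z within 1 mm of 0, and the groove middle at (0.514, -0.002, 0.047). I'll shut the gripper and move there high, with the jaw axis across the groove.

```bash
python3 -m handwheel '[[1.0,0,-0.6,0,0,0],[2.8,0,-1.7,0,0,0],[4.6,0,-2.8,0,0,0],[6.4,0,-3.9,0,0,0],[8.2,0,-5.0,0,0,0]]' -1
python3 -m handwheel '[[1.8,0,-1.1,0,0,0],[3.6,0,-2.2,0,0,0],[5.4,0,-3.3,0,0,0],[7.2,0,-4.4,0,0,0],[9.0,0,-5.5,0,0,0]]'
python3 -m handwheel '[[0.8,0,-0.5,0,1.0,0],[1.6,0,-1.0,0,2.0,0],[1.6,0,-1.2,0,3.0,0],[1.6,0,-1.2,0,4.0,0],[1.6,0,-1.2,0,4.8,0]]'
cat >> h.py <<'E'
from scipy.spatial.transform import Rotation as Ro
P=[.553,.0095,0,.3247]
def pose():
    o=bot.get_obs(); p=np.array(o['eef_pos']); c,s=np.cos(P[3]),np.sin(P[3]); d=p[:2]-P[:2]
    R=Ro.from_quat(o['tool_rot']).as_matrix()
    print('t',round(float(o['clock']),2),'preamp frame mm',np.round([1000*(c*d[0]+s*d[1]),1000*(-s*d[0]+c*d[1]),1000*p[2]],1),'F',np.round(o['ft_force'],2),'w',round(float(o['grip_width']),4),'zyaw',round(float(np.degrees(np.arctan2(R[1,2],R[0,2]))),2),'y',R[:,1].round(3), 'jp',np.round(o['joint_pos'],2))
    return p,R
E
python3 -c "from h import *;pose()"
```

```text
clock: 0.78
eef_pos: [0.3393, 0.2591, 0.2312]
tool_rot: [0.692, -0.145, 0.145, -0.692]
ft_force: [0.8, -0.2, -0.2]
grip_width: 0.0004
clock: 1.4
eef_pos: [0.4899, 0.0425, 0.2311]
tool_rot: [-0.692, 0.146, -0.146, 0.692]
ft_force: [0.7, 0.3, 0.3]
grip_width: -0.0002
clock: 2.02
eef_pos: [0.5135, 0.0002, 0.2308]
tool_rot: [0.572, -0.416, 0.416, -0.572]
ft_force: [-0.9, 0.3, -0.2]
grip_width: -0.0004
t 2.02 preamp frame mm [-40.4   3.8 230.8] F [-0.92  0.3  -0.25] w -0.0004 zyaw 17.93 y [-0.001  0.    -1.   ] jp [0.   0.27 0.04 1.34 0.   1.26]
```

```bash
python3 -m handwheel '[[-0.5,1.4,-0.06,0,-0.05,0],[-1.0,3.0,-0.06,0,-0.05,0],[-1.45,4.6,-0.06,0,-0.05,0],[-1.45,5.8,-0.06,0,-0.05,0],[-1.45,6.4,-0.06,0,-0.05,0]]'
python3 - <<'E'
from h import *
pose()
for n in ['side','wrist','top']: snap(n,n+'1.png')
c=load('side1.png'); a=c['color'][150:290,250:400,::-1]; cv2.imwrite('pics/z3.png',cv2.resize(a,None,fx=4,fy=4,interpolation=cv2.INTER_CUBIC))
E
```

```text
clock: 2.65
eef_pos: [0.4995, 0.0345, 0.0694]
tool_rot: [0.576, -0.413, 0.411, -0.574]
ft_force: [0.2, 0.1, 0.1]
grip_width: -0.0003
t 2.65 preamp frame mm [-42.7  40.8  69.4] F [0.23 0.11 0.1 ] w -0.0003 zyaw 18.75 y [-0.003 -0.    -1.   ] jp [ 0.07  0.38 -0.26  0.94 -0.    1.31]
```

View pics/z3.png

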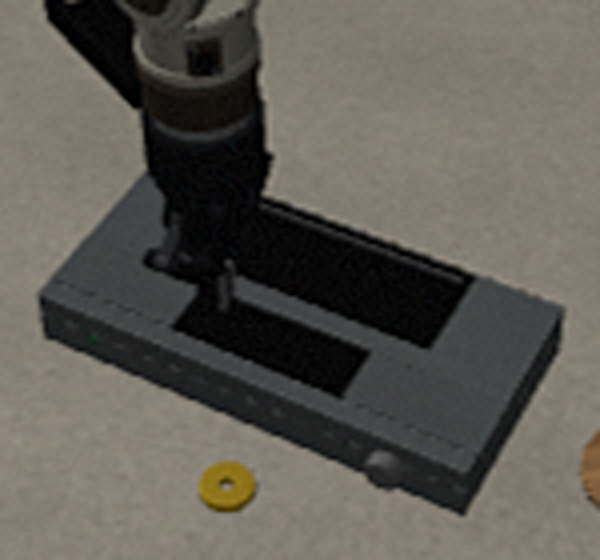

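View pics/wrist1.png

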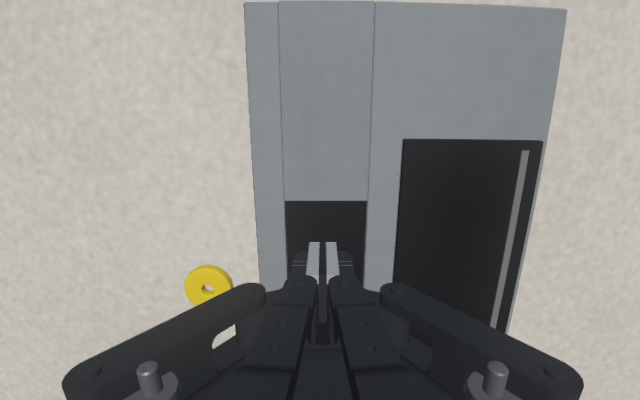

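Run:
```python
from h import *
p,R=pose(); c=load('wrist1.png')
# for image points, lateral offset (tool z, mm) at assumed heights above TCP, assuming lying in the plane tool x=~0..-11
for uv in [(390,290),(560,310),(578,385),(497,375),(353,262),(338,245)]:
    print(uv,[(h,(R.T@(ray(c,uv,p[2]+h/1000)-p)*1000).round(0)[[0,2]].tolist()) for h in (0,20,40,60,80)])
print(proj(c,[p]), 'cam', (R.T@(-cv2.Rodrigues(np.array(c['rvec']))[0].T@np.array(c['tvec']).ravel()-p)*1000).round(0))
```

```text
t 2.8 preamp frame mm [-41.5  40.2  71.1] F [-0.51 -0.15  0.07] w -0.0001 zyaw 18.72 y [-0.001 -0.    -1.   ] jp [ 0.07  0.38 -0.25  0.94  0.    1.31]
(390, 290) [(0, [16.0, 34.0]), (20, [4.0, 29.0]), (40, [-9.0, 24.0]), (60, [-21.0, 19.0]), (80, [-33.0, 14.0])]
(560, 310) [(0, [30.0, 132.0]), (20, [16.0, 113.0]), (40, [2.0, 94.0]), (60, [-13.0, 75.0]), (80, [-27.0, 56.0])]
(578, 385) [(0, [87.0, 160.0]), (20, [65.0, 137.0]), (40, [42.0, 114.0]), (60, [20.0, 91.0]), (80, [-3.0, 68.0])]
(497, 375) [(0, [76.0, 104.0]), (20, [55.0, 89.0]), (40, [34.0, 74.0]), (60, [13.0, 59.0]), (80, [-8.0, 44.0])]
(353, 262) [(0, [-0.0, 14.0]), (20, [-10.0, 12.0]), (40, [-20.0, 10.0]), (60, [-30.0, 7.0]), (80, [-41.0, 5.0])]
(338, 245) [(0, [-10.0, 6.0]), (20, [-19.0, 5.0]), (40, [-27.0, 4.0]), (60, [-36.0, 3.0]), (80, [-45.0, 2.0])]
[[325.8392873  262.60390522]] cam [ -71. -141.   -1.]
```

The tip is about 22 x 28 mm and centred over the groove. The linkage clears the risen door by about 25 mm. I'll lower onto the groove floor at y ≈ +40.

```bash
python3 -m handwheel '[[0,0.3,0,0,0,0],[0,0.55,0,0,0,0],[0,0.7,0,0,0,0],[0,0.75,0,0,0,0],[0,0.75,0,0,0,0]]'; python3 -c "from h import *;pose()"
python3 -m handwheel '[[0,0.03,0,0,0,0],[0,0.06,0,0,0,0],[0,0.08,0,0,0,0],[0,0.08,0,0,0,0],[0,0.08,0,0,0,0]]';python3 -c "from h import *;pose()"
```

```text
clock: 3.42
eef_pos: [0.501, 0.0344, 0.0526]
tool_rot: [0.575, -0.412, 0.412, -0.575]
ft_force: [-0.1, 0.2, -0.2]
grip_width: 0.0001
t 3.42 preamp frame mm [-41.3  40.2  52.6] F [-0.09  0.19 -0.18] w 0.0001 zyaw 18.73 y [-0.  0. -1.] jp [ 0.07  0.4  -0.28  0.9   0.    1.31]
clock: 4.05
eef_pos: [0.501, 0.0345, 0.0506]
tool_rot: [-0.575, 0.412, -0.412, 0.575]
ft_force: [0.3, -0.6, 1.3]
grip_width: -0.0
t 4.05 preamp frame mm [-41.3  40.2  50.6] F [ 0.25 -0.65  1.33] w -0.0 zyaw 18.73 y [ 0.  0. -1.] jp [ 0.07  0.4  -0.28  0.89  0.    1.31]
```

```bash
for i in 1; do python3 -m handwheel '[[0,0.02,0,0,0,0],[0,0.04,0,0,0,0],[0,0.04,0,0,0,0],[0,0.04,0,0,0,0],[0,0.04,0,0,0,0]]';python3 -c "from h import *;pose()"; done
```

```text
clock: 4.68
eef_pos: [0.501, 0.0344, 0.0496]
tool_rot: [-0.575, 0.412, -0.412, 0.575]
ft_force: [0.4, 1.1, 0.3]
grip_width: -0.0
t 4.67 preamp frame mm [-41.3  40.2  49.6] F [0.42 1.1  0.29] w -0.0 zyaw 18.73 y [ 0.  0. -1.] jp [ 0.07  0.4  -0.28  0.89  0.    1.31]
```

```bash
python3 -m handwheel '[[0,0.02,0,0,0,0],[0,0.04,0,0,0,0],[0,0.04,0,0,0,0],[0,0.04,0,0,0,0],[0,0.04,0,0,0,0]]'; python3 -c "from h import *;pose()"
```

```text
clock: 5.3
eef_pos: [0.501, 0.0345, 0.0486]
tool_rot: [-0.575, 0.412, -0.412, 0.575]
ft_force: [-1.0, 0.2, -0.6]
grip_width: 0.0
t 5.3 preamp frame mm [-41.3  40.2  48.6] F [-0.99  0.23 -0.62] w 0.0 zyaw 18.74 y [ 0. -0. -1.] jp [ 0.07  0.4  -0.28  0.89 -0.    1.31]
```

```bash
python3 -m handwheel '[[0,0.02,0,0,0,0],[0,0.04,0,0,0,0],[0,0.04,0,0,0,0],[0,0.04,0,0,0,0],[0,0.04,0,0,0,0]]'; python3 -c "from h import *;pose()"
```

```text
clock: 5.92
eef_pos: [0.5011, 0.0345, 0.048]
tool_rot: [-0.575, 0.412, -0.412, 0.575]
ft_force: [-1.6, -0.5, 6.4]
grip_width: -0.0001
t 5.92 preamp frame mm [-41.2  40.2  48. ] F [-1.64 -0.5   6.36] w -0.0001 zyaw 18.73 y [ 0.  0. -1.] jp [ 0.07  0.4  -0.28  0.89  0.    1.31]
```

Rigid floor here at z = 48.0 mm, as expected. I'll probe on towards -y in 10 mm hops with a lighter preload. Zero force at the same depth means the tip is over the sunken cap.

```bash
python3 -m handwheel '[[0,-0.06,0,0,0,0],[0.2,-0.06,0,0,0,0],[0.4,-0.06,0,0,0,0],[0.4,-0.03,0,0,0,0],[0.4,-0.005,0,0,0,0]]'; python3 -c "from h import *;pose()"
python3 -m handwheel '[[0,-0.06,0,0,0,0],[0.2,-0.06,0,0,0,0],[0.4,-0.06,0,0,0,0],[0.4,0,0,0,0,0],[0.4,0,0,0,0,0]]'; python3 -c "from h import *;pose()"
```

```text
clock: 6.55
eef_pos: [0.5041, 0.0249, 0.0475]
tool_rot: [0.575, -0.412, 0.412, -0.575]
ft_force: [-0.3, -0.3, -0.1]
grip_width: 0.0
t 6.55 preamp frame mm [-41.5  30.2  47.5] F [-0.28 -0.3  -0.06] w 0.0 zyaw 18.72 y [-0.  0. -1.] jp [ 0.05  0.41 -0.27  0.89  0.    1.29]
clock: 7.18
eef_pos: [0.5072, 0.0154, 0.0475]
tool_rot: [0.575, -0.412, 0.412, -0.575]
ft_force: [0.1, 0.1, -0.1]
grip_width: -0.0002
t 7.17 preamp frame mm [-41.5  20.2  47.5] F [ 0.07  0.14 -0.14] w -0.0002 zyaw 18.72 y [-0.  0. -1.] jp [ 0.03  0.41 -0.27  0.89  0.    1.27]
```

The tip is free 0.5 mm below floor level at both y = 30 and y = 20, so the catch middle lies between about 21 and 29 mm. I'll centre at y ≈ 25 and press.

```bash
python3 -m handwheel '[[-0.1,0,0,0,0,0],[-0.2,0,0,0,0,0],[-0.2,0.03,0,0,0,0],[-0.2,0.06,0,0,0,0],[-0.2,0.1,0,0,0,0]]'; python3 -c "from h import *;pose()"
python3 -m handwheel '[[0,0.03,0,0,0,0],[0,0.06,0,0,0,0],[0,0.09,0,0,0,0],[0,0.12,0,0,0,0],[0,0.14,0,0,0,0]]'; python3 -c "from h import *;pose()"
```

```text
clock: 7.8
eef_pos: [0.5058, 0.0204, 0.0456]
tool_rot: [-0.575, 0.412, -0.412, 0.575]
ft_force: [-2.5, 0.5, 3.9]
grip_width: -0.0001
t 7.8 preamp frame mm [-41.2  25.4  45.6] F [-2.55  0.54  3.9 ] w -0.0001 zyaw 18.74 y [ 0.  0. -1.] jp [ 0.04  0.41 -0.27  0.88  0.    1.28]
clock: 8.43
eef_pos: [0.5058, 0.0204, 0.0416]
tool_rot: [-0.575, 0.412, -0.412, 0.575]
ft_force: [-1.3, 2.7, 4.5]
grip_width: -0.0
t 8.43 preamp frame mm [-41.2  25.4  41.6] F [-1.28  2.71  4.49] w -0.0 zyaw 18.74 y [-0.  0. -1.] jp [ 0.04  0.42 -0.28  0.87  0.    1.28]
```

The catch gives way at about 5 N and has travelled nearly 5 mm. I'll press it the rest of the way to its stop.

```bash
python3 -m handwheel '[[0,0.02,0,0,0,0],[0,0.04,0,0,0,0],[0,0.06,0,0,0,0],[0,0.07,0,0,0,0],[0,0.07,0,0,0,0]]'; python3 -c "from h import *;pose()"
```

```text
clock: 9.05
eef_pos: [0.5059, 0.0204, 0.0405]
tool_rot: [-0.575, 0.412, -0.412, 0.575]
ft_force: [-3.5, 2.7, 9.6]
grip_width: -0.0001
t 9.05 preamp frame mm [-41.2  25.4  40.5] F [-3.46  2.72  9.62] w -0.0001 zyaw 18.74 y [ 0.  0. -1.] jp [ 0.04  0.42 -0.28  0.87  0.    1.28]
```

```bash
python3 -m handwheel '[[0,0.01,0,0,0,0],[0,0.02,0,0,0,0],[0,0.02,0,0,0,0],[0,0.02,0,0,0,0],[0,0.02,0,0,0,0]]'; python3 -c "
from h import *
pose(); snap('side','side2.png')"
```

```text
clock: 9.68
eef_pos: [0.5058, 0.0204, 0.0405]
tool_rot: [-0.575, 0.412, -0.412, 0.575]
ft_force: [-4.3, 2.4, 12.4]
grip_width: 0.0002
t 9.68 preamp frame mm [-41.2  25.4  40.5] F [-4.25  2.35 12.39] w 0.0002 zyaw 18.74 y [ 0.001  0.    -1.   ] jp [ 0.04  0.42 -0.28  0.87  0.    1.28]
```

View pics/side2.png

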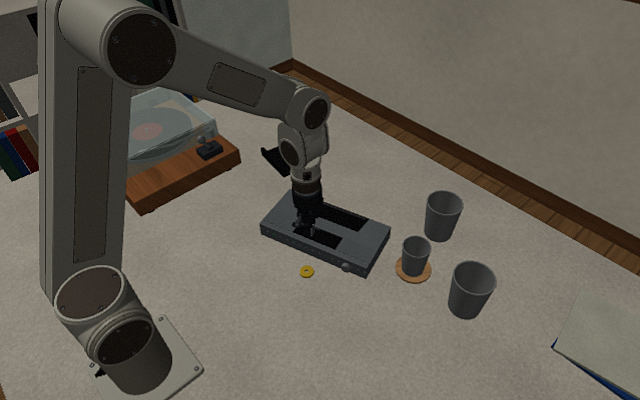

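The view shows the fingers in the groove near (305,228), and the cup, coaster and adapter unmoved. The catch sits at its stop with z steady at 40.5 mm under 12 N. I'll withdraw straight up, then up and away from the door.

```bash
python3 -m handwheel '[[0,-0.1,0,0,0,0],[0,-0.4,0,0,0,0],[0,-0.8,0,0,0,0],[0,-1.5,-0.2,0,0,0],[0,-2.5,-0.6,0,0,0]]'
python3 -m handwheel '[[0,-1.2,-1,0,0,0],[0,-2.5,-2.2,0,0,0],[0,-3.8,-3.4,0,0,0],[0,-4.6,-4.4,0,0,0],[0,-5,-5,0,0,0]]'
python3 -m handwheel '[[0,0,0,0,0,0],[0,0,0,0,0,0],[0,0,0,0,0,0],[0,0,0,0,0,0],[0,0,0,0,0,0]]'
python3 - <<'E'
from h import *
pose()
for n in ['side','top']: snap(n,n+'3.png')
a=load('side3.png')['color'][150:290,250:450,::-1]; cv2.imwrite('pics/z4.png',cv2.resize(a,None,fx=4,fy=4,interpolation=cv2.INTER_CUBIC))
for n in ['side','top']:
    d=np.abs(load(n+'3.png')['color'].astype(int)-load(n+'0.png')['color']).max(2); cv2.imwrite('pics/d_'+n+'.png',np.clip(d*4,0,255).astype(np.uint8))
E
```

```text
clock: 10.35
eef_pos: [0.4914, 0.0152, 0.1024]
tool_rot: [0.575, -0.412, 0.412, -0.574]
ft_force: [0.3, -1.0, -0.0]
grip_width: -0.0002
clock: 10.98
eef_pos: [0.3729, -0.0252, 0.2285]
tool_rot: [-0.574, 0.411, -0.413, 0.575]
ft_force: [0.5, 0.3, 0.4]
grip_width: 0.0002
clock: 11.6
eef_pos: [0.3733, -0.0246, 0.2265]
tool_rot: [0.575, -0.412, 0.412, -0.575]
ft_force: [-0.4, 0.4, 0.5]
grip_width: 0.0003
t 11.6 preamp frame mm [-181.2   25.   226.5] F [-0.37  0.4   0.49] w 0.0003 zyaw 18.75 y [-0.001  0.    -1.   ] jp [-0.07 -0.01 -0.29  1.29  0.    1.18]
```

View pics/z4.png

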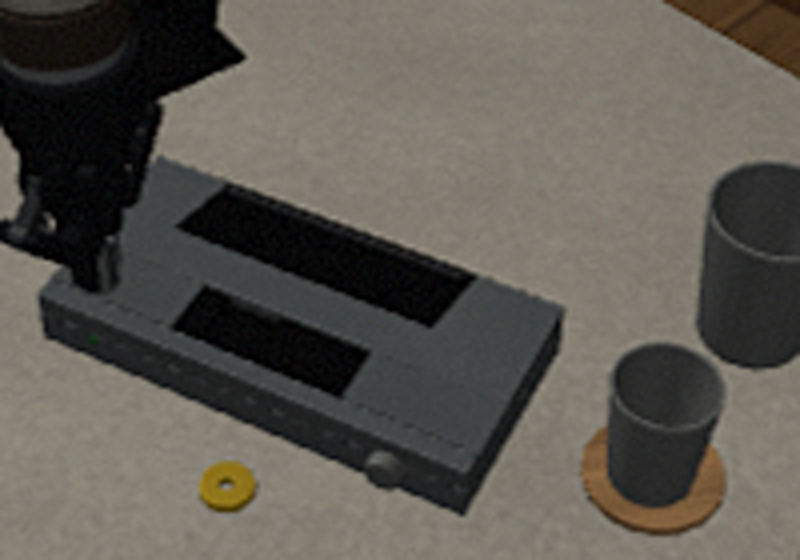

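View pics/top3.png

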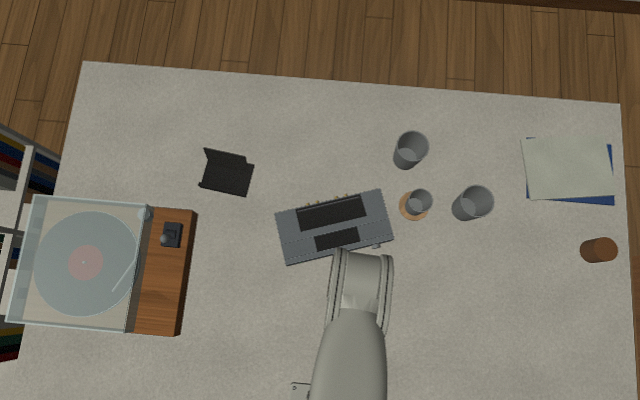

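View pics/d_side.png

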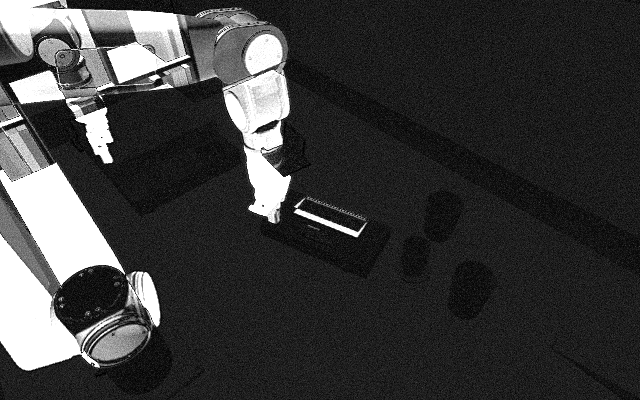

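The door's near edge in the side view has risen from about (294,212)-(358,237) to about (294,206)-(358,231). The difference image shows change only at the door, the pressed catch spot and the arm. I'll check the door angle against the 0.27 rad expected.

Run:
```python
from h import *
c=load('side3.png'); C,s=np.cos(P[3]),np.sin(P[3])
for a in (0,.1,.2,.24,.27):
    q=[]
    for y in (.1,-.1):
        x=.075-.075*np.cos(a)-.0*np.sin(a); z=.05+.075*np.sin(a); q.append([P[0]+C*x-s*y,P[1]+s*x+C*y,z])
    print(a,proj(c,q).round(1).tolist())
print('now z 20mm edge measured (294.5,206.3)/(358,231.3); before (294.3,211.9)/(357.9,236.9)')
```

```text
0 [[295.0, 212.0], [358.4, 237.1]]
0.1 [[294.9, 210.1], [358.6, 235.2]]
0.2 [[294.9, 208.0], [358.9, 233.1]]
0.24 [[295.0, 207.1], [359.0, 232.2]]
0.27 [[295.0, 206.5], [359.2, 231.5]]
now z 20mm edge measured (294.5,206.3)/(358,231.3); before (294.3,211.9)/(357.9,236.9)
```

The edge matches 0.27 rad, fully open ajar. I'm handing the job in.

```bash
python3 -c "
from h import *
print(bot.job_done())"
```

```text
the job is handed in; nothing more can be done
None
```

The catch is pressed fully home, the battery door stands ajar, and the hand is clear. I handed the job in at about 11.7 s of the 51 s allowed.

**Finding the catch:** With the shut fingertips, the groove floor was rigid at y = +40 mm (6 N at z = 48.0 mm). At +30 and +20 mm the tip went 0.5 mm below floor level with no force. That puts the middle of the catch between about 21 and 29 mm.

**Pressing it:** I pressed at y ≈ +25 mm. It gave way at about 4–5 N and stopped at z = 40.5 mm, where full travel should end. It held there when I pressed on to 12 N.

**Last checks:**
- **Door:** the near edge in the side picture matches the 0.27 rad position to within about 1 pixel.
- **Hand:** the force reading is at noise level, and the hand is about 0.18 m up and 0.14 m away from the groove.
- **Other objects:** the side-view difference image shows no movement of the cup, coaster or adapter. By eye, the stand and speed lever look unmoved in the top view.

No check failed. The side camera alone placed the preamp about 1 cm differently from the top camera, but touch confirmed the height used. I estimated the gripper linkage's clearance over the risen door at about 25 mm from the pictures; I did not measure it directly.

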